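# Find the anti-vibration foot that has gone soft

## Task

One of the two black anti-vibration feet on the sloping rests has gone soft. Press the blue hardness tester square and flush on the middle of the feet where they lie, holding it still a moment to read it, until you have found and measured the one that reads in the red (below 50); then stand the tester back upright in its dock and lay the soft foot flat in the red tray without dropping it. Leave the sound foot on its rest and the other things on the bench where they are.

Things in the scene. Friction and masses are not known exactly. Their poses are not given: they have to be found in the camera images.
- tester: Hand-held hardness tester, 120 mm tall, 0.27 kg, standing upright in the dock at the start. Origin: centre of the flat underside of its round steel foot (41 mm across, 8 mm thick); z runs up along the tester. A neck (24 mm across) joins the foot to the blue body. A sprung steel pin (8 mm thick, round tip) sticks out 12 mm below the foot's underside, along -z.
- tester_grip (a point): Where to grip the tester: 95 mm above its origin, in the middle of its blue rectangular body, 30 mm (x) by 34 mm (y, grip across it), which reaches from 20 to 120 mm above the origin. A round dial 44 mm across stands out on its -x side, facing -x and 40 degrees up: its highest point is 72 mm above the origin, its farthest 40 mm out. Axes as the tester's.
- tester_pin (a joint): How far the pin is pushed up into the tester, m: 0 out, 0.012 fully in; spring 600 N/m. 12 mm is a reading of 100. It counts only while the tester's foot is flush: then the sound foot reads about 77 (0.0092 m, 5.5 N on the pin), the soft one about 26 (0.0031 m, 2 N); half pressed, even the sound one reads low. The pin springs back when the tester is lifted.
- tester_needle (a joint): The black needle on the white dial, in rad: 0 at reading 0, 2 at 50, 4 at 100; it follows the pin. Ticks below 50 are red, from 50 up green.
- dock: Grey dock, 80 by 80 mm, fixed. Origin: centre of its underside. Its seat, on which the tester's foot stands, is at z = 20 mm, 56 mm square inside a rim whose top is at z = 27 mm, with a 25 mm hole in the middle in which the pin hangs free.
- foot_1: One of two anti-vibration feet that look alike; which is soft is found only by testing. A black rubber block on a steel base plate, 100 (x) by 50 (y, grip across it) by 24 mm (z), 0.15 to 0.35 kg, lying loose on a sloping rest. Origin: centre of its underside; z stands square on its face, leaning 30 degrees from vertical towards its low end (-x, towards the robot).
- foot_1_face (a point): Middle of foot_1's top face, 24 mm above its origin along z, axes as the foot's: a grey round core 27 mm across, flush with the top, into which the pin sinks; the tester's foot comes flush on the black rubber round it.
- foot_2: The other anti-vibration foot: the same size, look and frame as foot_1.
- foot_2_face (a point): Middle of foot_2's top face, as for foot_1.
- rest_1: Grey and aluminium sloping rest, fixed, under foot_1: base 130 (x) by 70 (y) mm, sloping face 116 by 58 mm, leaning 30 degrees, low end at -x with a lip 11 mm high; middle of the sloping face 46 mm above the origin, which is the centre of the underside. High end about 75 mm above the bench.
- rest_2: The same sloping rest, under foot_2.
- tray: Red open tray, fixed, 170 (x) by 200 (y) mm outside, walls 4 mm thick and 24 mm high, floor 4 mm thick. Origin: centre of its underside.
- timer: White kitchen-type timer, 62 by 62 by 20 mm, a bystander lying on the bench.
- amber_bottle: Amber glass bottle with a blue cap, 70 mm across and 158 mm tall, a bystander standing on the bench.
- beaker_3: Small glass beaker, 52 mm across and 60 mm tall, a bystander standing on the bench.
Not all that is in view belongs to the job. What is shaped like the dock but orange is not meant. Leave any orange look-alike of the tester alone.

How it is judged:
By the outcome, as a careful person would: the job done as asked, in the order asked, and still so for the second after the job is handed in, with the robot touching nothing.
It also fails if it takes over 72 s, if anything falls off the work surface, if the arm or the gripper's body presses on something with over 40 N, if the wrist force passes 120 N, or if a joint passes its speed limit or range.

## Robot

A 6-joint arm with a two-finger parallel gripper is mounted at the origin on a cart in front of the work surface, level with it; the furniture and walls round the work are solid. World frame = base frame: x ahead of the robot, y to its left, z up, the work surface at z = 0. Lengths are in m, angles in rad, forces in N, time in s.
With the tool pointing down it reaches from about 0.35 to 0.775 m from the base axis. Payload 5.5 kg.
Tool frame: the origin (TCP) lies midway between the tips of the shut fingers; the grasp point (between the pads) lies env.grasp_offset behind it (env.grasp_offset is the distance from the TCP to the grasp point, in m); z points along the fingers, y is the line along which they close (so a half turn about z gives the same grasp; the last joint's range is limited). The gripper opens to 85 mm and grips with 20 to 120 N. Pads are 22 mm wide; open, the fingers measure 114 mm over their backs; the gripper's body (76 mm by 85 mm) begins 54 mm behind the grasp point. The pads swing forward as they close: fully open they stand 13 mm farther back than shut.
Start: joints at [-1.414, 0.313, 0.046, 1.304, 0, 1.431], TCP at [0.168, -0.55, 0.201] pointing down, gripper open.
Joint ranges: [-2.76, 2.76], [-0.86, 1.69], [-1.03, 1.26], [-2.2, 2.34], [-1.47, 1.5], [-3.14, 3.14]. Speed limits (rad/s): [2.57, 2.57, 3.14, 3.14, 3.14, 3.14].

## Interface

Orientations are given as a unit quaternion [w, x, y, z].
In Python, from workcell import monitor, viewer, order, env gives the robot as it stands.
- The arm moves only by the tool carry_out, never from a script. Its argument "plan" is a list that holds one entry, the list of rows, each a list of 7 numbers: the turn, a rotation vector about the world's x, y, z in rad, then the shift along the world's x, y, z in mm, then the finger opening in mm, from 0 to 85.4. A call has 1 to 20 rows; each row is the pose to reach, as a shift and turn from the pose commanded when the call began; what a row does not reach only later rows make up. A row lasts 1/10 s, in which the tool goes at most 50 mm and 8.59 degrees, less where a joint would pass 70% of its speed; a pose out of reach is approached as far as the arm can. A call with a gripper value outside its range is refused whole. The fingers move at their own pace and stop on an object; "squeeze" is the grip in N (left out, the last holds). Time passes only in rows, so rows that repeat a pose let the fingers close. It gives the time, the measured TCP pose, the force, the opening and the grip force at its end, in the units of the state.
- monitor.get_state(): the state, without advancing time (a new reading comes with each control period).
- viewer.read_camera(name): name is "scene" or "top"; returns the picture (384x512x3 uint8, red, green, blue); there is no depth.
- viewer.calibration(name): a dict with "K" (3x3 intrinsics, pixels), "dist" ([k1, k2, p1, p2, k3] as OpenCV has them; the pictures are not rectified), "eye" and "rotation" of the camera in the world. Camera axes: x right, y down, z forward; pixel columns grow to the right and rows downward; lengths in m; the calibration is good to about 2 mm. A picture is of the moment at which its call begins. calibration takes no time and is no camera call.
- order.hand_in(): hands the job in; it is judged then, once.
The state is a dict: "clock": time; "joint_pos": joint angles; "qvel": joint speeds; "tau": joint torques, N m; "tcp_pos": TCP position; "orientation": TCP orientation; "wrist_force": force on the tool from outside, world axes, zero at the start; "ft_torque": the same for the moment, N m; "finger_gap": finger opening in m; "grip_force": force on a finger pad.
Only numpy, scipy, OpenCV 4.12 (cv2) and the standard library are available. Lean on these libraries where they do the work, as an engineer would, in place of code of your own. Each camera call takes 0.05 s, during which the arm holds its last target. There are 200 camera calls.

## Working session

There is one attempt and no reset: what is moved stays moved. The work goes in short steps, Python scripts to look and compute and a tool call to move; the robot and the scene stay as the last step left them, time stands still between calls to the robot, and variables do not carry over. Pictures are saved under pics/ and viewed, at most 10 in all, crops included, and the job is handed in when it is done.

Besides the shell and the picture viewer there is one more tool, called after "Call:" as name([rows], argument=value, ...), one row to a line, values as JSON. carry_out: Moves the arm, as the interface text tells. Its arguments: {"type":"object","properties":{"plan":{"type":"array","items":{"type":"array","items":{"type":"array","items":{"type":"number"}}}},"squeeze":{"type":"number"}},"required":["plan"]}

```bash
ls; mkdir -p pics
python3 - <<'E'
from workcell import monitor, viewer, order, env
import cv2
print(env.grasp_offset, monitor.get_state())
for n in("scene","top"):
    im=viewer.read_camera(n); c=viewer.calibration(n)
    print(n,c)
    cv2.imwrite(f"pics/{n}0.png",cv2.resize(im[:,:,::-1],(800,600),interpolation=cv2.INTER_CUBIC)); cv2.imwrite(f"pics/{n}_raw.png",im[:,:,::-1])
E
```

```text
pics
0.0187 {'clock': 0.0, 'joint_pos': array([-1.41360151e+00,  3.13985980e-01,  4.49884804e-02,  1.30359766e+00,
        3.72226287e-05,  1.43121204e+00]), 'qvel': array([-0.00045683, -0.00082923, -0.00224807,  0.00024025,  0.00106952,
       -0.00095931]), 'tau': array([-2.63453301e-03, -4.80633187e+01,  2.98528773e+01,  1.95838837e-02,
       -2.06848999e-04,  2.10465203e-06]), 'tcp_pos': array([ 0.16807721, -0.54930409,  0.20052101]), 'orientation': array([-8.99543412e-04,  9.89010061e-01,  1.47845494e-01,  1.06911048e-05]), 'wrist_force': array([-1.15956103,  0.47612014,  0.25461554]), 'ft_torque': array([0.00102438, 0.01303752, 0.01478468]), 'grip_force': 0.0, 'finger_gap': 0.08544636585421321}
scene {'K': array([[442.67004227,   0.        , 252.38118275],
       [  0.        , 442.67004227, 189.39003905],
       [  0.        ,   0.        ,   1.        ]]), 'dist': array([-0.12907609,  0.        ,  0.        ,  0.        ,  0.        ]), 'eye': array([-0.18653383,  1.00401716,  0.69487882]), 'rotation': array([ 0.14273582, -0.24176036,  0.80261674, -0.52629344])}
top {'K': array([[361.92191475,   0.        , 253.09008472],
       [  0.        , 361.92191475, 189.93360944],
       [  0.        ,   0.        ,   1.        ]]), 'dist': array([-0.08368473,  0.        ,  0.        ,  0.        ,  0.        ]), 'eye': array([ 0.42778726, -0.16467597,  1.45579914]), 'rotation': array([-0.0286618 ,  0.70767251, -0.7058202 ,  0.01399869])}
```

View pics/scene0.png

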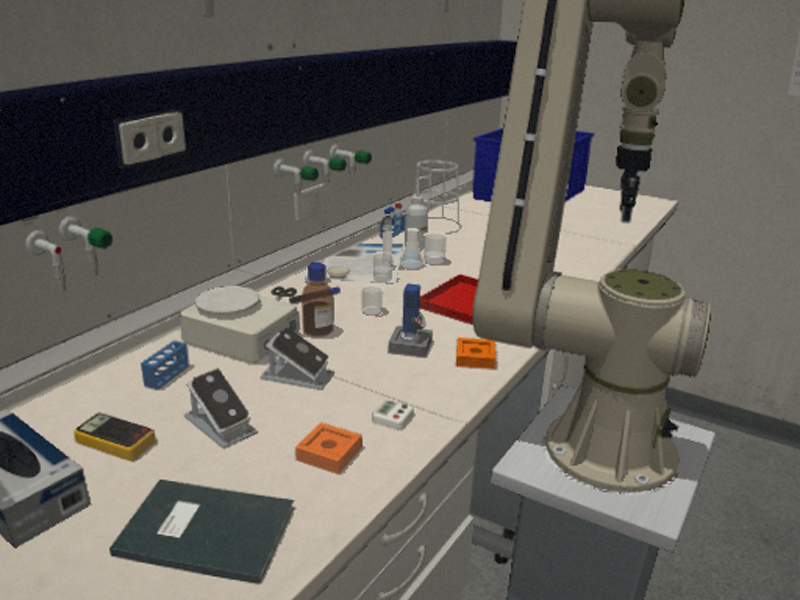

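View pics/top0.png

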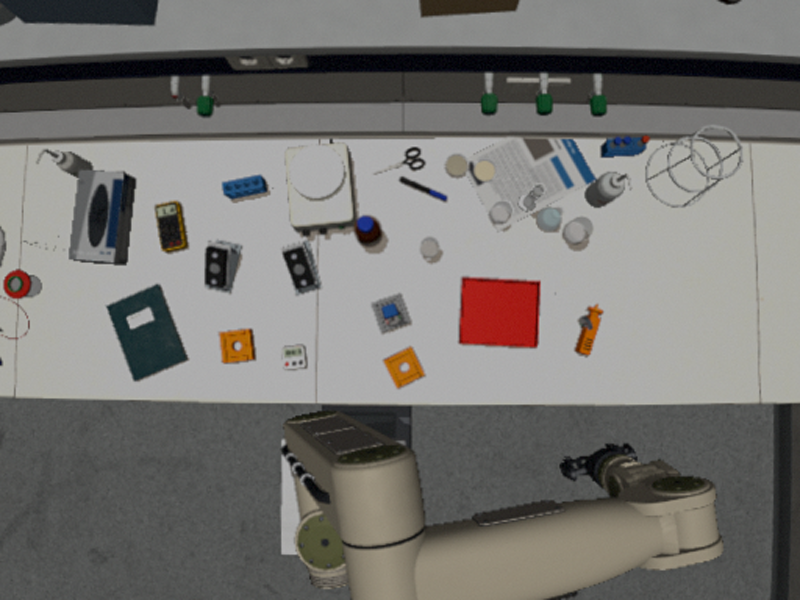

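The top view (800x600) shows these candidates:
- **Tester:** the blue one at (391,313) stands in the grey dock. The orange tester at (590,330) is a look-alike.
- **Docks:** the grey one at (391,313) is the one meant. The orange ones at (405,367) and (238,345) are not.
- **Feet:** (221,265) and (300,268), both black on grey rests.
- **Tray:** red, at (500,312).

I'll confirm these in one enlarged crop.

```bash
cat > h.py <<'E'
import numpy as np, cv2
from scipy.spatial.transform import Rotation as R
from workcell import monitor, viewer, order, env
def cal(n):
    c=viewer.calibration(n); q=c["rotation"]
    return c["K"],c["dist"],c["eye"],R.from_quat(np.r_[q[1:],q[0]])
def rays(n,px):
    K,d,e,r=cal(n); u=cv2.undistortPoints(np.array(px,float).reshape(-1,1,2),K,d)[:,0]
    v=r.apply(np.c_[u,np.ones(len(u))]); return e,v/np.linalg.norm(v,axis=1)[:,None]
def onplane(n,px,p0,nrm):
    e,v=rays(n,px); return e+v*(((np.asarray(p0)-e)@nrm)/(v@nrm))[:,None]
def proj(n,P):
    K,d,e,r=cal(n); m=r.inv().as_matrix()
    return cv2.projectPoints(np.array(P,float).reshape(-1,1,3),cv2.Rodrigues(m)[0],-m@e,K,d)[0][:,0]
def tri(a,b):
    e1,v1=rays("top",[a]);e2,v2=rays("scene",[b]);A=sum(np.eye(3)-np.outer(v,v) for v in(v1[0],v2[0]))
    B=sum((np.eye(3)-np.outer(v,v))@e for v,e in((v1[0],e1),(v2[0],e2)));return np.linalg.solve(A,B)
E
python3 - <<'E'
import cv2,numpy as np
t=cv2.imread("pics/top_raw.png");s=cv2.imread("pics/scene_raw.png")
c=lambda im,x,y,w,h:cv2.resize(im[y:y+h,x:x+w],(400,300),interpolation=cv2.INTER_CUBIC)
# feet top, tester top, feet scene, tester scene
cv2.imwrite("pics/crop1.png",np.vstack([np.hstack([c(t,125,145,80,60),c(t,230,180,40,30)]),np.hstack([c(s,110,195,120,90),c(s,240,175,60,45)])]))
E
```

```text
(no output)
```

View pics/crop1.png

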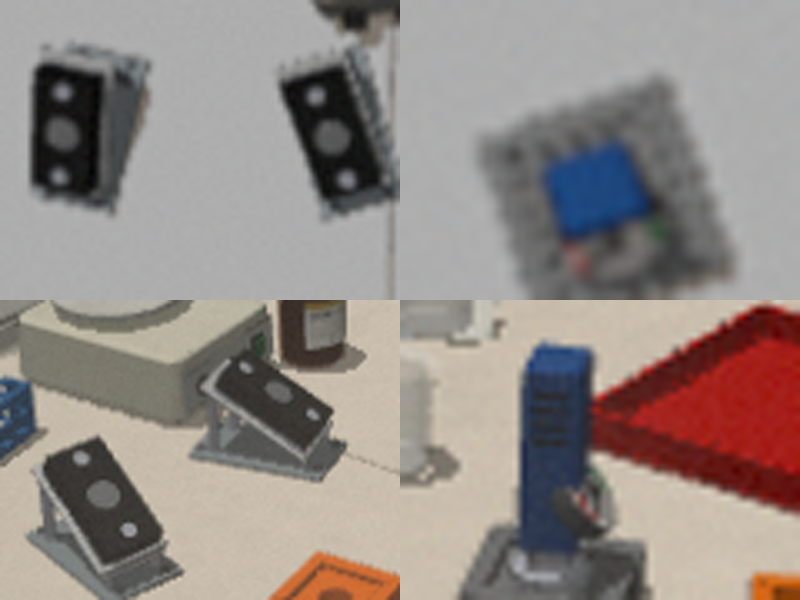

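The crops confirm the blue tester upright in the grey dock, its dial towards the robot. Each foot face shows a grey core between two light bolts: cores at raw top about (137,171) and (191.5,172), raw scene about (141,253) and (194,222).

```bash
cat > m.py <<'E'
from h import *
im={n:cv2.imread(f"pics/{n}_raw.png") for n in("top","scene")}
def blobs(n,x,y,w,h,thr=75):
    # grey/white holes inside the black face, weighted by contour moments on an upsampled crop
    g=cv2.cvtColor(im[n],cv2.COLOR_BGR2GRAY)[y:y+h,x:x+w]; g=cv2.resize(g,None,fx=8,fy=8,interpolation=cv2.INTER_CUBIC)
    cs,hi=cv2.findContours((g<thr).astype(np.uint8),cv2.RETR_CCOMP,cv2.CHAIN_APPROX_NONE)
    out=[]
    big=max((i for i in range(len(cs)) if hi[0][i][3]<0),key=lambda i:cv2.contourArea(cs[i]))
    for c,k in zip(cs,hi[0]):
        if k[3]==big and cv2.contourArea(c)>100:
            m=cv2.moments(c); out.append(((m["m10"]/m["m00"]+.5)/8-.5+x,(m["m01"]/m["m00"]+.5)/8-.5+y,m["m00"]/64))
    return sorted(out,key=lambda o:o[1]), (cs[big][:,0]+.5)/8-.5+[x,y]
if __name__=="__main__":
    for nm,bt,bs in(("A",(128,155,22,33),(119,235,44,38)),("B",(178,152,28,38),(165,210,50,38))):
        t,ct=blobs("top",*bt); s,cs=blobs("scene",*bs)
        print(nm,np.round(t,1).tolist(),np.round(s,1).tolist())
        if len(t)==3==len(s):
            P=np.array([tri(a[:2],b[:2]) for a,b in zip(t,s)]); print(np.round(P,4).tolist()); d=P[0]-P[2]
            print("len",np.linalg.norm(d),"yaw",np.degrees(np.arctan2(d[1],d[0])),"slope",np.degrees(np.arcsin(d[2]/np.linalg.norm(d))))
            for n,a in(("top",t),("scene",s)): print(np.round(proj(n,P)-np.array(a)[:,:2],2).tolist())
    # tester top: blue
    for n,(x,y,w,h) in(("top",(235,185,30,30)),("scene",(250,175,30,45))):
        hsv=cv2.cvtColor(im[n],cv2.COLOR_BGR2HSV)[y:y+h,x:x+w]; hsv=cv2.resize(hsv,None,fx=8,fy=8,interpolation=cv2.INTER_CUBIC)
        mk=cv2.inRange(hsv,(95,110,40),(130,255,255)); c=max(cv2.findContours(mk,0,1)[0],key=cv2.contourArea)
        r=cv2.minAreaRect(c); print(n,"blue rect",(np.array(cv2.boxPoints(r))+.5)/8-.5+[x,y],r[1],r[2])
        if n=="top":
            b=(np.array(cv2.boxPoints(r))+.5)/8-.5+[x,y]; Q=onplane("top",b,[0,0,.14],np.array([0,0,1.])); print("tester top quad",Q.round(4).tolist(),Q.mean(0)); e=np.diff(Q,axis=0); print(np.linalg.norm(e,axis=1),np.degrees(np.arctan2(e[:,1],e[:,0])))
    # grey dock outer, top, at z~.027
    g=cv2.cvtColor(im["top"],cv2.COLOR_BGR2GRAY)[184:216,234:266]; g=cv2.resize(g,None,fx=8,fy=8,interpolation=cv2.INTER_CUBIC)
    c=max(cv2.findContours((g<125).astype(np.uint8),0,1)[0],key=cv2.contourArea); r=cv2.minAreaRect(c)
    Q=onplane("top",(np.array(cv2.boxPoints(r))+.5)/8-.5+[234,184],[0,0,.02],np.array([0,0,1.])); e=np.diff(Q,axis=0); print("dock",Q.mean(0),np.linalg.norm(e,axis=1),np.degrees(np.arctan2(e[:,1],e[:,0])))
    hsv=cv2.cvtColor(im["top"],cv2.COLOR_BGR2HSV); mk=cv2.inRange(hsv,(0,150,80),(4,255,255))|cv2.inRange(hsv,(174,150,80),(180,255,255))
    c=max(cv2.findContours(mk,0,1)[0],key=cv2.contourArea); r=cv2.minAreaRect(c)
    Q=onplane("top",cv2.boxPoints(r),[0,0,.024],np.array([0,0,1.])); e=np.diff(Q,axis=0); print("tray",Q.mean(0),np.linalg.norm(e,axis=1),np.degrees(np.arctan2(e[:,1],e[:,0])))
E
python3 m.py
```

```text
A [[137.0, 163.0, 9.4], [136.9, 171.3, 24.1], [136.4, 179.9, 8.4]] [[133.9, 242.0, 23.1], [140.7, 253.0, 71.2], [148.3, 263.5, 22.1]]
[[0.6136, 0.3135, 0.0843], [0.5834, 0.3203, 0.0643], [0.551, 0.3272, 0.0475]]
len 0.07390444454199155 yaw -12.320189221709157 slope 29.83467776192683
[[0.18, 0.21], [0.14, 0.17], [0.18, 0.23]]
[[-0.38, -0.09], [-0.32, -0.07], [-0.43, -0.1]]
B [[187.7, 163.8, 10.1], [190.9, 171.9, 27.7], [193.9, 180.5, 10.5]] [[183.3, 214.8, 13.5], [193.2, 222.1, 38.9], [203.4, 228.9, 13.6]]
[[0.6102, 0.1148, 0.0842], [0.5805, 0.1056, 0.0646], [0.5488, 0.0968, 0.0475]]
len 0.07377341173377444 yaw 16.34696736826686 slope 29.836205677809364
[[0.13, 0.18], [0.15, 0.22], [0.11, 0.17]]
[[-0.27, -0.06], [-0.34, -0.06], [-0.26, -0.04]]
top blue rect [[243.42803574 196.30331326]
 [252.18638611 193.2378912 ]
 [254.86595154 200.8937912 ]
 [246.10760117 203.95921326]] (64.8902587890625, 74.23445129394531) 70.70995330810547
tester top quad [[0.4839, -0.1021, 0.14], [0.4952, -0.134, 0.14], [0.4673, -0.1438, 0.14], [0.4561, -0.112, 0.14]] [ 0.47564908 -0.12299189  0.14      ]
[0.03379061 0.02954091 0.03374471] [ -70.55781798 -160.54194009  109.44552542]
scene blue rect [[258.8125 181.6875]
 [267.5625 181.6875]
 [267.5625 192.1875]
 [258.8125 192.1875]] (84.0, 70.0) 90.0
dock [ 0.47306556 -0.1233293   0.02      ] [0.08063365 0.08418687 0.0803523 ] [ -70.90395023 -160.94126249  109.10536997]
tray [ 0.47704164 -0.39753885  0.024     ] [0.16539219 0.19834086 0.16557382] [ -3.19470872 -92.88556296 176.36075375]
```

Call:
carry_out([
  [[0,0,0.01,40,55,0,85],[0,0,0.01,70,97,0,85],[0,0,0.02,100,139,0,85],[0,0,0.02,125,173,0,85],[0,0,0.03,150,208,0,85],[0,0,0.03,175,242,0,85],[0,0,0.04,200,277,0,85],[0,0,0.044,225,312,0,85],[0,0,0.044,250,346,0,85],[0,0,0.044,275,381,0,85],[0,0,0.044,295,409,0,85],[0,0,0.044,307,426,0,85],[0,0,0.044,307,426,0,85],[0,0,0.044,307,426,0,85]],
])

```text
clock: 1.5
tcp_pos: [0.4748, -0.1236, 0.201]
orientation: [-0.0, 0.985, 0.17, -0.001]
wrist_force: [-0.2, -1.3, -0.5]
finger_gap: 0.085
grip_force: 0.0
```

```bash
cat >> h.py <<'E'
def toolR(): q=monitor.get_state()["orientation"]; return R.from_quat(np.r_[q[1:],q[0]])
def delta(pos,Rt):
    s=monitor.get_state(); print("turn",(Rt*toolR().inv()).as_rotvec().round(3),"shift mm",((np.array(pos)-s["tcp_pos"])*1000).round(1), "t",s["clock"])
def frame(yaw,tilt=0): return R.from_euler("z",yaw,degrees=True)*R.from_euler("y",-tilt,degrees=True)
DOWN=R.from_matrix(np.diag([1.,-1,-1]))   # tool frame for an upright object frame: x along x, z down
E
python3 - <<'E'
from h import *
delta([.4756,-.123,.097],frame(19.5)*DOWN)
s=monitor.get_state();print(s["tcp_pos"],s["joint_pos"])
E
```

```text
turn [ 0.    -0.001 -0.002] shift mm [   0.8    0.6 -104. ] t 1.5
[ 0.47484811 -0.12357502  0.20102347] [-4.18044046e-01  1.51081331e-01 -1.64324374e-01  1.25636873e+00
 -4.77073209e-04  2.38140450e+00]
```

Call:
carry_out([
  [[0,0,0.15,0,0,0,85],[0,0,0.3,0,0,0,85],[0,0,0.45,0,0,0,85],[0,0,0.6,0,0,0,85],[0,0,0.75,0,0,0,85],[0,0,0.9,0,0,0,85],[0,0,1.05,0,0,0,85],[0,0,1.2,0,0,0,85],[0,0,1.35,0,0,0,85],[0,0,1.5,0,0,0,85],[0,0,1.65,0,0,0,85],[0,0,1.8,0,0,0,85],[0,0,1.95,0,0,0,85],[0,0,2.1,0,0,0,85],[0,0,2.25,0,0,0,85],[0,0,2.4,0,0,0,85],[0,0,2.55,0,0,0,85],[0,0,2.7,0,0,0,85],[0,0,2.8,0,0,0,85],[0,0,2.9,0,0,0,85]],
])

```text
clock: 3.5
tcp_pos: [0.4743, -0.1252, 0.2013]
orientation: [-0.0, -0.051, 0.999, 0.0]
wrist_force: [-0.7, -0.3, 0.5]
finger_gap: 0.0852
grip_force: 0.0
```

Run:
```python
from h import *
delta([.4756,-.123,.097],frame(199.5)*DOWN)
s=monitor.get_state();print(s["tcp_pos"],s["joint_pos"])
```

```text
turn [ 0.    -0.001  0.239] shift mm [   1.3    2.2 -104.3] t 3.5
[ 0.47426953 -0.12518743  0.20128459] [-4.21737080e-01  1.50297066e-01 -1.64616093e-01  1.25643719e+00
 -2.36605275e-04 -5.22796384e-01]
```

Call:
carry_out([
  [[0,0,0.14,1,1,-20,85],[0,0,0.239,1,1,-45,85],[0,0,0.239,1,1,-75,85],[0,0,0.239,1,1,-104,85],[0,0,0.239,1,1,-104,85],[0,0,0.239,1,1,-104,85]],
])

```text
clock: 4.1
tcp_pos: [0.4753, -0.1236, 0.0976]
orientation: [-0.001, -0.168, 0.986, 0.0]
wrist_force: [0.5, -0.6, 1.4]
finger_gap: 0.0849
grip_force: 0.0
```

Run:
```python
from h import *
delta([.4756,-.123,.097],frame(199.5)*DOWN)
```

```text
turn [-0.001 -0.001  0.004] shift mm [ 0.3  0.6 -0.6] t 4.1
```

Well aligned. Close the fingers, then lift.

Call:
carry_out([
  [[0,0,0.004,0,1,0,30],[0,0,0.004,0,1,0,10],[0,0,0.004,0,1,0,10],[0,0,0.004,0,1,0,10],[0,0,0.004,0,1,0,10],[0,0,0.004,0,1,0,10],[0,0,0.004,0,1,0,10],[0,0,0.004,0,1,0,10]],
], squeeze=60)

```text
clock: 4.9
tcp_pos: [0.4774, -0.1223, 0.0987]
orientation: [0.001, -0.17, 0.985, -0.001]
wrist_force: [0.4, 0.5, 6.0]
finger_gap: 0.0323
grip_force: 60.6
```

Call:
carry_out([
  [[0,0,0,0,0,10,10],[0,0,0,0,0,30,10],[0,0,0,0,0,60,10],[0,0,0,0,0,90,10],[0,0,0,0,0,110,10],[0,0,0,0,0,120,10],[0,0,0,0,0,120,10],[0,0,0,0,0,120,10]],
])

```text
clock: 5.7
tcp_pos: [0.4756, -0.1217, 0.2164]
orientation: [-0.001, -0.17, 0.985, 0.0]
wrist_force: [-0.2, 0.4, -3.1]
finger_gap: 0.0324
grip_force: 60.2
```

```bash
cat > t.py <<'E'
from h import *
# grip offset: tester origin lies G below TCP along tool z (TCP z at grip .097 on seat .02)
G=.077
FE={"A":([.5834,.3203,.0643],-12.3),"B":([.5805,.1056,.0646],16.35)}
def face(k,above):
    p,y=FE[k]; F=frame(y,30); return np.array(p)+F.apply([0,0,above+G]), F*frame(180)*DOWN
E
python3 - <<'E'
from t import *
s=monitor.get_state();print(s["tcp_pos"],s["joint_pos"],s["finger_gap"],s["wrist_force"])
for a in(.06,.02): delta(*face("B",a))
E
```

```text
[ 0.4755813  -0.12165275  0.21642015] [-4.14153571e-01  1.47370717e-01 -1.30984574e-01  1.29418689e+00
  4.01326489e-05 -7.56367687e-01] 0.03241224282635919 [-0.19801944  0.40202727 -3.06022278]
turn [ 0.161 -0.5   -0.056] shift mm [ 39.2 208.  -33.2] t 5.7
turn [ 0.161 -0.5   -0.056] shift mm [ 58.4 213.6 -67.8] t 5.7
```

Call:
carry_out([
  [[0.01,-0.04,0,2,15,5,10],[0.03,-0.1,-0.01,5,40,10,10],[0.05,-0.16,-0.02,10,70,10,10],[0.08,-0.24,-0.03,15,100,5,10],[0.1,-0.32,-0.04,20,130,0,10],[0.13,-0.4,-0.05,27,160,-10,10],[0.15,-0.46,-0.056,34,190,-20,10],[0.161,-0.5,-0.056,39,208,-33,10],[0.161,-0.5,-0.056,39,208,-33,10],[0.161,-0.5,-0.056,39,208,-33,10],[0.161,-0.5,-0.056,39,208,-33,10]],
])

```text
clock: 6.8
tcp_pos: [0.5156, 0.0855, 0.1847]
orientation: [0.257, -0.137, 0.956, 0.036]
wrist_force: [0.6, 0.4, -2.3]
finger_gap: 0.0324
grip_force: 60.7
```

Run:
```python
from t import *
s=monitor.get_state();print(s["joint_pos"],s["wrist_force"])
delta(*face("B",.06));delta(*face("B",.014)); print(frame(16.35,30).apply([0,0,1]))
im={n:viewer.read_camera(n)[:,:,::-1] for n in("top","scene")}
p,q=proj("top",FE["B"][0])[0],proj("scene",FE["B"][0])[0]; print(p,q)
c=lambda im,p:cv2.resize(cv2.getRectSubPix(np.ascontiguousarray(im),(80,90),(float(p[0]),float(p[1]))),(400,450),interpolation=cv2.INTER_CUBIC)
cv2.imwrite("pics/ap1.png",np.hstack([c(im["top"],p),c(im["scene"],q-[0,15])]))
```

```text
[-0.11456401 -0.1987085  -0.69769764  0.581402    0.19460723 -0.35006528] [ 0.55425197  0.37453714 -2.25448254]
turn [0.001 0.001 0.001] shift mm [-0.9  0.9 -1.5] t 6.8
turn [0.001 0.001 0.001] shift mm [ 21.2   7.3 -41.3] t 6.8
[-0.47978   -0.1407521  0.8660254]
[191.09645611 172.1725224 ] [192.87041995 222.0184908 ]
```

View pics/ap1.png

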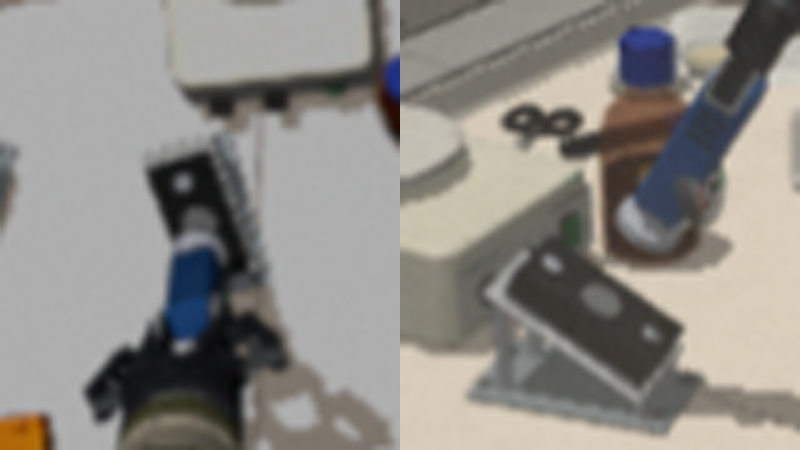

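The tester hangs square above foot B's core, with its pin pointing at the core (top crop about (195,215), scene crop core at (602,298)). I'll approach along the normal.

Call:
carry_out([
  [[0,0,0,7,3,-13,10],[0,0,0,14,5,-26,10],[0,0,0,20,7,-39.5,10],[0,0,0,20,7,-39.5,10],[0,0,0,20,7,-39.5,10]],
])

```text
clock: 7.4
tcp_pos: [0.5354, 0.0926, 0.1452]
orientation: [0.257, -0.137, 0.956, 0.036]
wrist_force: [0.3, 0.6, -2.2]
finger_gap: 0.0326
grip_force: 60.7
```

```bash
cat >> t.py <<'E'
def rep(k):
    s=monitor.get_state(); p,y=FE[k]; n=frame(y,30).apply([0,0,1]); d=frame(y,30).inv().apply(s["tcp_pos"]-np.array(p))*1000
    print("t",s["clock"],"foot-frame tester origin mm",(d-[0,0,G*1000]).round(1),"F along n",(s["wrist_force"]@n).round(2),"F foot",frame(y,30).inv().apply(s["wrist_force"]).round(1),"tilt err",(face(k,0)[1]*toolR().inv()).as_rotvec().round(4))
E
python3 -c "
from t import *
rep('B')"
```

```text
t 7.4 foot-frame tester origin mm [-0.3  0.2 16.2] F along n -2.17 F foot [-0.7  0.5 -2.2] tilt err [0.0004 0.0012 0.0014]
```

Call:
carry_out([
  [[0,0,0,2,0.6,-3.5,10],[0,0,0,4,1.2,-7,10],[0,0,0,6.2,1.8,-11.3,10],[0,0,0,6.2,1.8,-11.3,10]],
])

```text
clock: 7.8
tcp_pos: [0.5424, 0.0947, 0.1349]
orientation: [0.258, -0.137, 0.956, 0.036]
wrist_force: [-5.1, -2.0, 5.2]
finger_gap: 0.0322
grip_force: 61.7
```

```bash
python3 -c "
from t import *
rep('B')"
```

```text
t 7.8 foot-frame tester origin mm [0.8 0.2 3.7] F along n 7.2 F foot [-2.2 -0.4  7.2] tilt err [0.0009 0.0043 0.001 ]
```

Call:
carry_out([
  [[0,0,0,0.7,0.2,-1.3,10],[0,0,0,1,0.3,-1.7,10],[0,0,0,1,0.3,-1.7,10]],
])

```text
clock: 8.1
tcp_pos: [0.5433, 0.0948, 0.1352]
orientation: [0.259, -0.137, 0.955, 0.036]
wrist_force: [-21.5, -6.4, 25.2]
finger_gap: 0.0323
grip_force: 64.7
```

```bash
python3 -c "
from t import *
rep('B')"
```

```text
t 8.1 foot-frame tester origin mm [1.8 0.1 3.5] F along n 33.06 F foot [-6.8 -0.1 33.1] tilt err [0.0013 0.0063 0.0012]
```

Call:
carry_out([
  [[0,0,0,-0.6,-0.1,0.6,10],[0,0,0,-0.6,-0.1,0.6,10],[0,0,0,-0.6,-0.1,0.6,10],[0,0,0,-0.6,-0.1,0.6,10],[0,0,0,-0.6,-0.1,0.6,10],[0,0,0,-0.6,-0.1,0.6,10],[0,0,0,-0.6,-0.1,0.6,10],[0,0,0,-0.6,-0.1,0.6,10],[0,0,0,-0.6,-0.1,0.6,10],[0,0,0,-0.6,-0.1,0.6,10]],
])

```text
clock: 9.1
tcp_pos: [0.5427, 0.0947, 0.1349]
orientation: [0.259, -0.137, 0.956, 0.036]
wrist_force: [-13.7, -4.7, 15.6]
finger_gap: 0.0322
grip_force: 63.3
```

```bash
cat >> t.py <<'E'
def dial(k,out):
    # mean of a few frames, rectified so the dial disc (tester frame: faces -x, 40 deg up) is seen square-on
    p,y=FE[k]; F=frame(y,30); s=monitor.get_state(); o=s["tcp_pos"]-F.apply([0,0,G])
    im=np.mean([viewer.read_camera("scene").astype(float) for _ in range(6)],0)[:,:,::-1].astype(np.float32)
    m=np.array([np.sin(np.radians(40)),0,np.cos(np.radians(40))])   # up direction in the dial plane (leans to the body)
    nrm=np.array([-np.cos(np.radians(40)),0,np.sin(np.radians(40))])
    # top edge at z=72, farthest -40: centre = 22 mm below top edge
    for name,c in(("",np.array([-.0231,0,.0551])+0*nrm),):
        g=np.linspace(-.03,.03,400); U,V=np.meshgrid(g,-g)
        # viewer facing the dial: right = up x nrm
        rt=np.cross(m,nrm); P=c+U[...,None]*rt+V[...,None]*m
        q=proj("scene",o+F.apply(P.reshape(-1,3))).astype(np.float32).reshape(400,400,2)
        w=cv2.remap(im,q,None,cv2.INTER_CUBIC)
        qc=proj("scene",[o+F.apply(c)])[0]; z=cv2.resize(cv2.getRectSubPix(im,(40,40),tuple(map(float,qc))),(400,400),interpolation=cv2.INTER_CUBIC)
        cv2.imwrite(out,np.clip(np.hstack([z,w])*1.3,0,255))
E
python3 -c "
from t import *
rep('B'); dial('B','pics/dB.png')"
```

```text
t 9.1 foot-frame tester origin mm [1.1 0.2 3.6] F along n 20.79 F foot [-4.8 -0.7 20.8] tilt err [0.0012 0.0055 0.0011][ WARN:0@7.542] global loadsave.cpp:1063 imwrite_ Unsupported depth image for selected encoder is fallbacked to CV_8U.
```

View pics/dB.png

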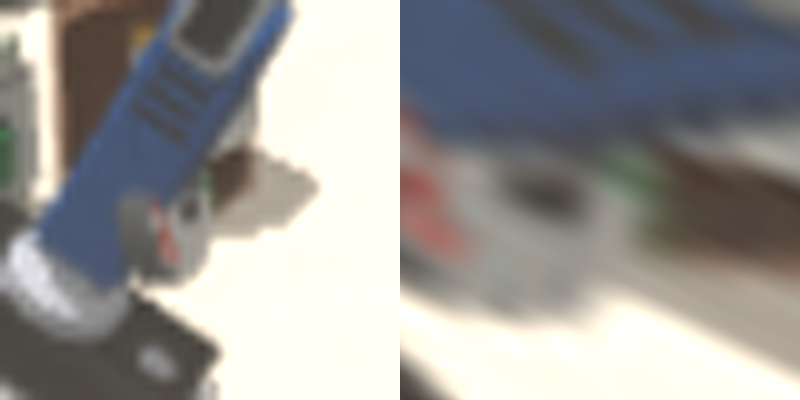

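The dial is seen too obliquely in this picture: red ticks at (165,230), green at (205,185), and the needle is not legible. I'll ease off just past flush and read the pin force instead.

Call:
carry_out([
  [[0,0,0,-1.2,-0.4,2.2,10],[0,0,0,-1.2,-0.4,2.2,10],[0,0,0,-1.2,-0.4,2.2,10],[0,0,0,-1.2,-0.4,2.2,10]],
])

```text
clock: 9.8
tcp_pos: [0.5412, 0.0945, 0.1351]
orientation: [0.258, -0.137, 0.956, 0.036]
wrist_force: [-1.1, -3.0, 1.5]
finger_gap: 0.0323
grip_force: 61.3
```

```bash
cat >> t.py <<'E'
def avgF(k,n=6):
    f=[]
    for _ in range(n): viewer.read_camera("top"); f.append(frame(FE[k][1],30).inv().apply(monitor.get_state()["wrist_force"]))
    print("mean F foot",np.mean(f,0).round(2),"sd",np.std(f,0).round(2))
E
python3 -c "
from t import *
rep('B'); avgF('B')"
```

```text
t 9.8 foot-frame tester origin mm [-0.1  0.4  4.5] F along n 2.26 F foot [-0.9 -2.6  2.3] tilt err [0.0008 0.0029 0.001 ]
mean F foot [-0.47 -1.72  3.09] sd [0.43 0.34 0.4 ]
```

Call:
carry_out([
  [[0,0,0,-1.5,-0.5,2.6,10],[0,0,0,-1.5,-0.5,2.6,10],[0,0,0,-1.5,-0.5,2.6,10]],
])

```text
clock: 10.4
tcp_pos: [0.5392, 0.0941, 0.1374]
orientation: [0.257, -0.137, 0.956, 0.036]
wrist_force: [-0.9, -2.3, 1.1]
finger_gap: 0.0325
grip_force: 61.2
```

```bash
python3 -c "
from t import *
rep('B'); avgF('B')"
```

```text
t 10.4 foot-frame tester origin mm [-0.7  0.6  7.5] F along n 1.74 F foot [-0.8 -2.   1.7] tilt err [0.0006 0.0021 0.0008]
mean F foot [-0.01 -2.17  1.65] sd [0.32 0.5  0.37]
```

Call:
carry_out([
  [[0,0,0,-4,-1.5,8,10],[0,0,0,-9,-3,16,10],[0,0,0,-9,-3,16,10],[0,0,0,-9,-3,16,10]],
])

```text
clock: 11.1
tcp_pos: [0.5296, 0.0914, 0.1534]
orientation: [0.257, -0.137, 0.956, 0.037]
wrist_force: [0.2, -0.7, -2.2]
finger_gap: 0.0319
grip_force: 60.7
```

```bash
python3 -c "
from t import *
rep('B'); avgF('B')
delta(*face('A',.06));delta(*face('A',.12))"
```

```text
t 11.1 foot-frame tester origin mm [-1.4  0.6 26.3] F along n -1.9 F foot [-1.1 -0.7 -1.9] tilt err [0.0001 0.0016 0.0005]
mean F foot [-1.48  0.1  -2.19] sd [0.2  0.4  0.57]
turn [ 0.001  0.001 -0.499] shift mm [-13.4 243.6  30. ] t 11.4
turn [ 0.001  0.001 -0.499] shift mm [-42.7 250.   82. ] t 11.4
```

At 1 to 4 mm off flush the pin carries about 5.3 to 3.9 N, which only the sound foot can do, so B is sound. Next is foot A.

Call:
carry_out([
  [[0,0,0,-8,5,20,10],[0,0,-0.05,-14,25,35,10],[0,0,-0.12,-16,55,42,10],[0,0,-0.2,-18,90,45,10],[0,0,-0.28,-20,125,45,10],[0,0,-0.36,-20,160,45,10],[0,0,-0.44,-19,195,43,10],[0,0,-0.49,-17,225,40,10],[0,0,-0.499,-14,243,32,10],[0,0,-0.499,-13,244,30,10],[0,0,-0.499,-13,244,30,10],[0,0,-0.499,-13,244,30,10]],
])

```text
clock: 12.6
tcp_pos: [0.5168, 0.3343, 0.183]
orientation: [0.258, 0.103, 0.96, -0.029]
wrist_force: [-0.0, -0.2, -1.3]
finger_gap: 0.0323
grip_force: 61.0
```

```bash
python3 -c "
from t import *
rep('A'); delta(*face('A',.016)); print(frame(-12.3,30).apply([0,0,-1]),monitor.get_state()['joint_pos'])"
```

```text
t 12.6 foot-frame tester origin mm [ 0.4 -0.5 59.8] F along n -1.15 F foot [-0.6 -0.2 -1.1] tilt err [0.0017 0.0007 0.0002]
turn [0.002 0.001 0.   ] shift mm [ 21.2  -4.1 -38.2] t 12.6
[ 0.48852279 -0.10651519 -0.8660254 ] [ 0.64896574  0.13743919 -0.3599058   0.71496453 -0.39166208  0.79160922]
```

Call:
carry_out([
  [[0,0,0,7,-1.5,-13,10],[0,0,0,14,-3,-26,10],[0.002,0.001,0,21,-4,-38,10],[0.002,0.001,0,23,-4.5,-42,10],[0.002,0.001,0,25.5,-5,-46,10],[0.002,0.001,0,26.5,-5.2,-47.8,10],[0.002,0.001,0,26.5,-5.2,-47.8,10],[0.002,0.001,0,26.5,-5.2,-47.8,10]],
])

```text
clock: 13.4
tcp_pos: [0.5437, 0.33, 0.1362]
orientation: [0.258, 0.103, 0.96, -0.027]
wrist_force: [-1.1, -1.1, -2.2]
finger_gap: 0.0321
grip_force: 61.2
```

```bash
python3 -c "
from t import *
rep('A');avgF('A')"
```

```text
t 13.4 foot-frame tester origin mm [0.5 1.  5.7] F along n -1.46 F foot [-1.8 -1.3 -1.5] tilt err [-0.001   0.0011 -0.0003]
mean F foot [-1.3  -1.01 -0.73] sd [0.54 0.26 0.4 ]
```

Call:
carry_out([
  [[0,0,0,0.5,-0.1,-0.9,10],[0,0,0,1,-0.2,-1.7,10],[0,0,0,1.2,-0.2,-2.2,10],[0,0,0,1.2,-0.2,-2.2,10]],
])

```text
clock: 14.1
tcp_pos: [0.5446, 0.3303, 0.1349]
orientation: [0.258, 0.103, 0.96, -0.027]
wrist_force: [-8.5, -1.9, 9.2]
finger_gap: 0.0322
grip_force: 62.7
```

```bash
python3 -c "
from t import *
rep('A')"
```

```text
t 14.1 foot-frame tester origin mm [0.6 1.5 4.2] F along n 11.95 F foot [-2.3 -3.7 11.9] tilt err [-0.0012  0.0017 -0.0012]
```

Call:
carry_out([
  [[0,0,0,0.3,-0.1,-0.5,10],[0,0,0,0.3,-0.1,-0.5,10],[0,0,0,0.3,-0.1,-0.5,10],[0,0,0,0.3,-0.1,-0.5,10],[0,0,0,0.3,-0.1,-0.5,10],[0,0,0,0.3,-0.1,-0.5,10],[0,0,0,0.3,-0.1,-0.5,10],[0,0,0,0.3,-0.1,-0.5,10],[0,0,0,0.3,-0.1,-0.5,10],[0,0,0,0.3,-0.1,-0.5,10]],
])

```text
clock: 15.1
tcp_pos: [0.5448, 0.3303, 0.135]
orientation: [0.258, 0.103, 0.96, -0.027]
wrist_force: [-12.3, -2.1, 12.8]
finger_gap: 0.0324
grip_force: 63.2
```

```bash
python3 -c "
from t import *
rep('A'); dial('A','pics/dA.png')" 2>/dev/null
```

```text
t 15.1 foot-frame tester origin mm [0.8 1.5 4.1] F along n 16.82 F foot [-3.6 -4.6 16.8] tilt err [-0.0014  0.0022 -0.0014]
```

View pics/dA.png

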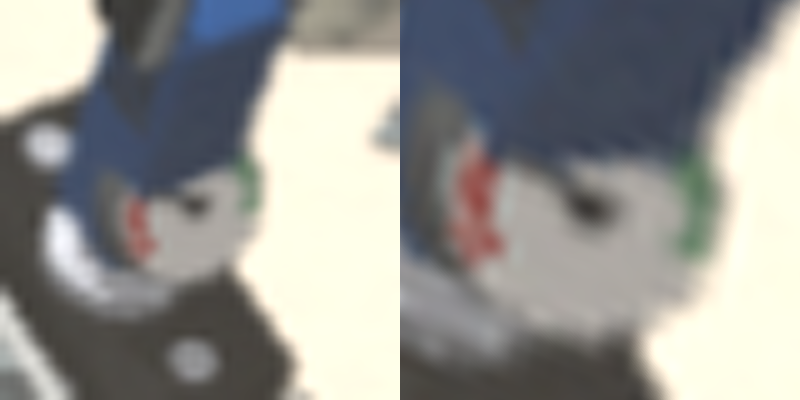

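The needle runs from its hub at (590,205) up-left to about (540,175), roughly 58° left of top. That reads about 26, in the red, so foot A is the soft one. I'll lift off and return the tester.

Call:
carry_out([
  [[0,0,0,-5,1,9,10],[0,0,0,-15,3,26,10],[0,0,0,-30,6,52,10],[0,0,0,-40,9,75,10],[0,0,0,-40,9,90,10],[0,0,0,-40,9,95,10],[0,0,0,-40,9,95,10]],
])

```text
clock: 16.1
tcp_pos: [0.5055, 0.3392, 0.2286]
orientation: [0.258, 0.104, 0.96, -0.027]
wrist_force: [0.7, 0.3, -2.0]
finger_gap: 0.0324
grip_force: 61.1
```

```bash
python3 -c "
from t import *
rep('A'); delta([.4756,-.1225,.22],frame(199.5)*DOWN)"
```

```text
t 16.1 foot-frame tester origin mm [ 12.7   1.9 105.4] F along n -2.0 F foot [-0.5  0.5 -2. ] tilt err [-0.0021  0.0016 -0.0005]
turn [-0.036  0.53   0.542] shift mm [ -29.9 -461.7   -8.6] t 16.1
```

Call:
carry_out([
  [[0,0.02,0.02,-2,-20,5,10],[-0.003,0.05,0.05,-4,-50,10,10],[-0.007,0.1,0.1,-6,-85,15,10],[-0.01,0.15,0.15,-8,-120,20,10],[-0.014,0.2,0.2,-10,-155,20,10],[-0.017,0.25,0.26,-12,-190,20,10],[-0.02,0.3,0.31,-15,-225,20,10],[-0.024,0.36,0.37,-18,-260,20,10],[-0.027,0.41,0.42,-20,-295,20,10],[-0.03,0.46,0.47,-22,-330,15,10],[-0.034,0.5,0.51,-25,-365,10,10],[-0.036,0.53,0.542,-27,-400,5,10],[-0.036,0.53,0.542,-29,-430,0,10],[-0.036,0.53,0.542,-30,-452,-5,10],[-0.036,0.53,0.542,-30,-462,-9,10],[-0.036,0.53,0.542,-30,-462,-9,10],[-0.036,0.53,0.542,-30,-462,-9,10],[-0.036,0.53,0.542,-30,-462,-9,10]],
])

```text
clock: 17.9
tcp_pos: [0.4752, -0.1223, 0.219]
orientation: [-0.0, -0.17, 0.985, -0.001]
wrist_force: [-0.1, 0.3, -3.0]
finger_gap: 0.032
grip_force: 61.1
```

Run:
```python
from t import *
delta([.4756,-.1225,.098],frame(199.5)*DOWN); print(monitor.get_state()["wrist_force"])
im=viewer.read_camera("scene")[:,:,::-1]
q=proj("scene",[.4756,-.1225,.10])[0]
cv2.imwrite("pics/dk.png",cv2.resize(cv2.getRectSubPix(np.ascontiguousarray(im),(75,75),tuple(map(float,q))),(600,600),interpolation=cv2.INTER_CUBIC))
```

```text
turn [ 0.002  0.    -0.002] shift mm [   0.4   -0.2 -121. ] t 17.9
[-0.10395039  0.34739692 -3.01403305]
```

View pics/dk.png

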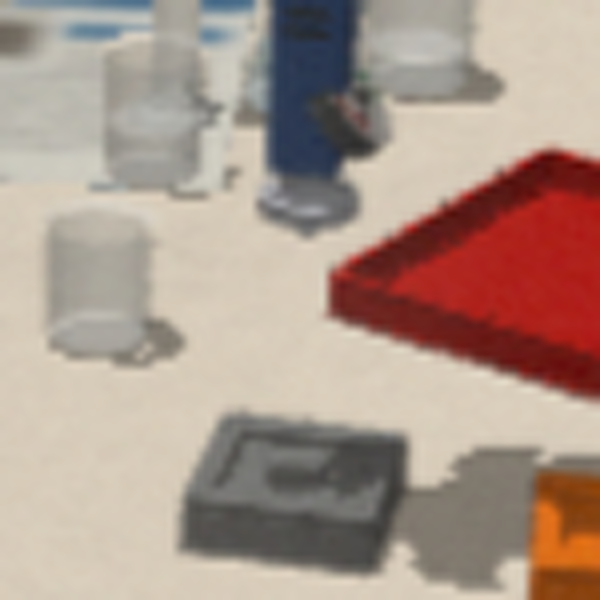

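The tester hangs upright above the empty dock (dock about (295,490), steel foot at (310,200)). I'll lower it.

Call:
carry_out([
  [[0,0,0,0.4,0,-25,10],[0,0,0,0.4,0,-55,10],[0,0,0,0.4,0,-85,10],[0,0,0,0.4,0,-105,10],[0,0,0,0.4,0,-113,10],[0,0,0,0.4,0,-116,10],[0,0,0,0.4,0,-118,10],[0,0,0,0.4,0,-118,10],[0,0,0,0.4,0,-118,10]],
])

```text
clock: 18.85
tcp_pos: [0.4763, -0.1236, 0.1019]
orientation: [0.001, -0.17, 0.986, -0.001]
wrist_force: [-0.3, -0.4, -2.7]
finger_gap: 0.0322
grip_force: 61.1
```

Call:
carry_out([
  [[0,0,0,0,0,-0.8,10],[0,0,0,0,0,-1.5,10],[0,0,0,0,0,-1.5,10]],
])

```text
clock: 19.15
tcp_pos: [0.4755, -0.1234, 0.0994]
orientation: [-0.0, -0.169, 0.986, -0.001]
wrist_force: [-0.6, -0.2, -2.6]
finger_gap: 0.0322
grip_force: 61.1
```

Call:
carry_out([
  [[0,0,0,0,0,-0.8,10],[0,0,0,0,0,-1.5,10],[0,0,0,0,0,-1.5,10]],
])

```text
clock: 19.45
tcp_pos: [0.4758, -0.1234, 0.0988]
orientation: [0.0, -0.17, 0.986, -0.001]
wrist_force: [-1.6, 1.2, 4.7]
finger_gap: 0.0323
grip_force: 61.9
```

Call:
carry_out([
  [[0,0,0,0,0,-0.8,10],[0,0,0,0,0,-1,10],[0,0,0,0,0,-1,10]],
])

```text
clock: 19.75
tcp_pos: [0.4762, -0.1235, 0.0987]
orientation: [0.001, -0.17, 0.986, -0.001]
wrist_force: [-4.0, 1.8, 11.6]
finger_gap: 0.0325
grip_force: 62.7
```

Call:
carry_out([
  [[0,0,0,0,0,0.7,40],[0,0,0,0,0,0.7,60],[0,0,0,0,0,0.7,75],[0,0,0,0,0,0.7,75],[0,0,0,0,0,0.7,75],[0,0,0,0,0,20,75],[0,0,0,0,0,50,75],[0,0,0,0,0,85,75],[0,0,0,0,0,115,75],[0,0,0,0,0,125,75],[0,0,0,0,0,125,75]],
])

```text
clock: 20.85
tcp_pos: [0.4765, -0.1237, 0.223]
orientation: [0.001, -0.17, 0.986, -0.002]
wrist_force: [0.1, 0.0, -0.5]
finger_gap: 0.0749
grip_force: 0.0
```

Run:
```python
from t import *
im={n:viewer.read_camera(n)[:,:,::-1] for n in("top","scene")}
# did foot A move? same blob measurement on fresh frames
import m; m.im=im
t,_=m.blobs("top",128,155,22,33); s,_=m.blobs("scene",119,235,44,38)
P=np.array([tri(a[:2],b[:2]) for a,b in zip(t,s)]); print(P.round(4).tolist())
p=proj("top",[.4756,-.1225,.10])[0];q=proj("scene",[.4756,-.1225,.08])[0]
c=lambda im,p:cv2.resize(cv2.getRectSubPix(np.ascontiguousarray(im),(60,60),tuple(map(float,p))),(400,400),interpolation=cv2.INTER_CUBIC)
cv2.imwrite("pics/dk2.png",np.hstack([c(im["top"],p),c(im["scene"],q)]))
for a in(.06,-.0215-G): delta(*face("A",a))
```

```text
[[0.6136, 0.3135, 0.0841], [0.5834, 0.3203, 0.0643], [0.551, 0.3272, 0.0475]]
turn [ 0.034 -0.531 -0.542] shift mm [ 41.5 458.  -37.6] t 20.95
turn [ 0.034 -0.531 -0.542] shift mm [ 118.9  441.1 -174.9] t 20.95
```

View pics/dk2.png

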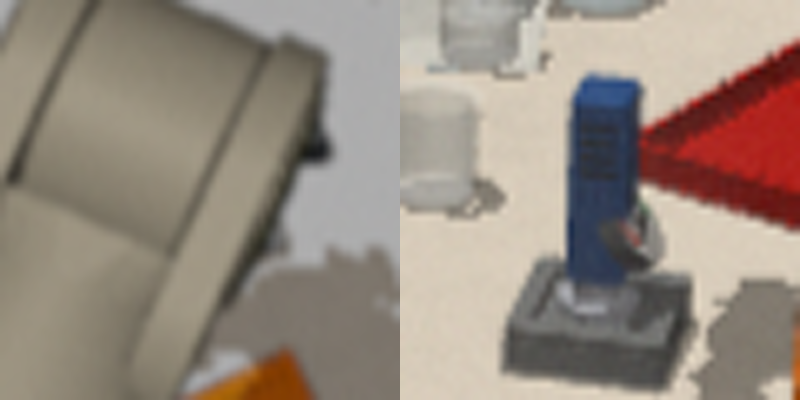

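The scene crop shows the tester standing upright in the grey dock (about (600,290)), and foot A has not moved. Going to foot A.

Call:
carry_out([
  [[0,-0.03,-0.03,3,40,5,75],[0.003,-0.08,-0.08,6,80,10,75],[0.007,-0.14,-0.14,10,120,10,75],[0.01,-0.2,-0.2,14,160,10,75],[0.014,-0.26,-0.26,18,200,10,75],[0.018,-0.32,-0.32,22,240,5,75],[0.022,-0.38,-0.38,26,280,0,75],[0.026,-0.44,-0.44,30,320,-5,75],[0.03,-0.5,-0.5,34,360,-10,75],[0.034,-0.531,-0.542,37,400,-20,75],[0.034,-0.531,-0.542,40,435,-30,75],[0.034,-0.531,-0.542,42,458,-38,75],[0.034,-0.531,-0.542,42,458,-38,75],[0.034,-0.531,-0.542,42,458,-38,75],[0.034,-0.531,-0.542,42,458,-38,75]],
])

```text
clock: 22.45
tcp_pos: [0.517, 0.3334, 0.1829]
orientation: [0.257, 0.104, 0.96, -0.029]
wrist_force: [-0.1, -0.1, 1.1]
finger_gap: 0.075
grip_force: 0.0
```

Run:
```python
from t import *
delta(*face("A",.025-G));delta(*face("A",-.0215-G)); rep("A")
```

```text
turn [ 0.003 -0.     0.001] shift mm [ 54.2 -10.4 -97. ] t 22.45
turn [ 0.003 -0.     0.001] shift mm [  76.9  -15.4 -137.2] t 22.45
t 22.45 foot-frame tester origin mm [ 0.7 -1.4 59.6] F along n 0.97 F foot [ 0.5 -0.2  1. ] tilt err [ 0.0026 -0.0005  0.0011]
```

Call:
carry_out([
  [[0.003,0,0,15,-3,-27,75],[0.003,0,0,33,-6,-59,75],[0.003,0,0,54,-10.5,-97,75],[0.003,0,0,63,-12.5,-113,75],[0.003,0,0,70,-14,-125,75],[0.003,0,0,75,-15,-134,75],[0.003,0,0,77,-15.5,-137,75],[0.003,0,0,77,-15.5,-137,75],[0.003,0,0,77,-15.5,-137,75]],
])

```text
clock: 23.35
tcp_pos: [0.5948, 0.3197, 0.048]
orientation: [0.258, 0.104, 0.96, -0.026]
wrist_force: [-0.3, -0.3, 0.3]
finger_gap: 0.0751
grip_force: 0.0
```

Run:
```python
from t import *
delta(*face("A",-.0215-G)); rep("A")
im=viewer.read_camera("scene")[:,:,::-1]
q=proj("scene",FE["A"][0])[0]
cv2.imwrite("pics/gA.png",cv2.resize(cv2.getRectSubPix(np.ascontiguousarray(im),(80,60),tuple(map(float,q))),(800,600),interpolation=cv2.INTER_CUBIC))
```

```text
turn [-0.003  0.002 -0.   ] shift mm [-0.9 -1.7 -2.3] t 23.35
t 23.35 foot-frame tester origin mm [  1.6   1.9 -96.7] F along n 0.34 F foot [-0.  -0.3  0.3] tilt err [-0.0025  0.0022 -0.0001]
```

View pics/gA.png

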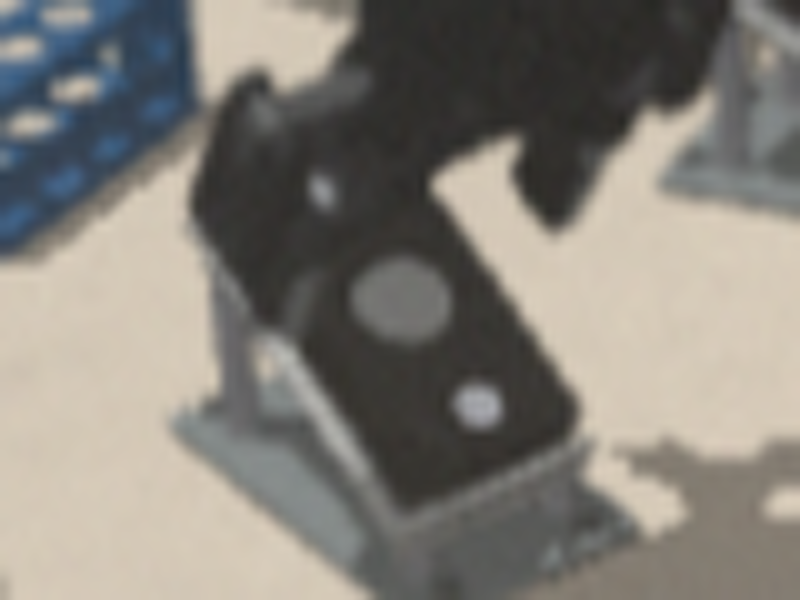

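The fingers straddle foot A across its width near the core (left fingertip about (280,310), core (400,300)). Correcting slightly and closing.

Call:
carry_out([
  [[-0.002,0.002,0,-1,-1.5,-1.8,75],[-0.002,0.002,0,-1,-1.5,-1.8,60],[-0.002,0.002,0,-1,-1.5,-1.8,52],[-0.002,0.002,0,-1,-1.5,-1.8,30],[-0.002,0.002,0,-1,-1.5,-1.8,30],[-0.002,0.002,0,-1,-1.5,-1.8,30],[-0.002,0.002,0,-1,-1.5,-1.8,30],[-0.002,0.002,0,-1,-1.5,-1.8,30]],
], squeeze=60)

```text
clock: 24.2
tcp_pos: [0.5935, 0.3177, 0.045]
orientation: [0.257, 0.104, 0.961, -0.028]
wrist_force: [0.1, 0.9, 0.8]
finger_gap: 0.03
grip_force: 0.0
```

```bash
python3 -c "
from t import *
rep('A')"
```

```text
t 24.2 foot-frame tester origin mm [ -0.7  -0.4 -98.9] F along n 0.74 F foot [0.3 0.9 0.7] tilt err [ 0.0003 -0.0012  0.0003]
```

Run:
```python
from t import *
import m
im={n:viewer.read_camera(n)[:,:,::-1] for n in("top","scene")}; m.im=im
for n,b in(("top",(128,155,22,33)),("scene",(119,235,44,38))):
    try: print(n,np.round(m.blobs(n,*b)[0],1).tolist())
    except Exception as e: print(n,e)
    cv2.imwrite(f"pics/now_{n}.png",im[n])
print(monitor.get_state())
q=proj("scene",FE["A"][0])[0]
c=lambda im,p,k:cv2.resize(cv2.getRectSubPix(np.ascontiguousarray(im),(k,k),tuple(map(float,p))),(400,400),interpolation=cv2.INTER_CUBIC)
cv2.imwrite("pics/gA2.png",np.hstack([c(im["scene"],q,60),c(im["top"],proj("top",FE["A"][0])[0],60)]))
```

```text
top [[137.0, 163.0, 9.5], [136.5, 170.8, 17.5], [144.0, 183.4, 1.6]]
scene [[141.2, 253.5, 59.6], [148.3, 263.3, 20.2]]
{'clock': 24.3, 'joint_pos': array([ 0.54067296,  0.34841547, -0.46667915,  0.3591848 , -0.34965333,
        0.68448367]), 'qvel': array([-0.0015172 , -0.00087491,  0.00034889,  0.00030548,  0.00045997,
       -0.00052635]), 'tau': array([ 3.61259852e-03, -4.72707975e+01,  2.71447992e+01, -3.70890163e+00,
       -1.06805149e+00, -1.10650931e-04]), 'tcp_pos': array([0.59344793, 0.31768634, 0.04497547]), 'orientation': array([ 0.25674305,  0.10353297,  0.96051026, -0.02799959]), 'wrist_force': array([-0.2151179 , -0.23038431, -0.23493769]), 'ft_torque': array([6.05630864e-02, 4.18833549e-01, 1.44562284e-05]), 'grip_force': 0.0, 'finger_gap': 0.03025273487459381}
```

View pics/gA2.png

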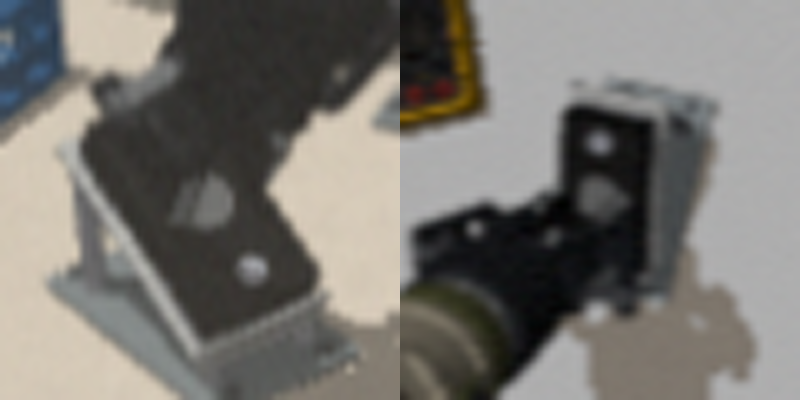

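The picture shows foot A unmoved. The closed fingers cover part of the core (scene crop about (190,185), top crop about (600,215)), so they shut above the face instead of beside it. I'll check where the tips should appear.

Run:
```python
from t import *
s=monitor.get_state(); Rt=toolR(); p=s["tcp_pos"]
print("tool axes",Rt.as_matrix().T.round(2).tolist())
qs,qt=proj("scene",FE["A"][0])[0],proj("top",FE["A"][0])[0]
for k in(0,10,20,25,30,40):
    row=[]
    for h in(-15,15):
        P=p+Rt.apply([0,h/1e3,-k/1e3])
        row+=[((proj("scene",P)[0]-qs)*400/60+200).round(),((proj("top",P)[0]-qt)*400/60+[600,200]).round()]
    print(k,[r.tolist() for r in row])
# change between the pre-approach and present frame along the face: grey profile of the core row, top and scene
a=cv2.imread("pics/top_raw.png").astype(int).mean(2);b=cv2.imread("pics/now_top.png").astype(int).mean(2)
print(b[166:190,126:150].astype(int))
```

```text
tool axes [[-0.85, 0.18, -0.5], [0.21, 0.98, -0.0], [0.49, -0.11, -0.87]]
0 [[223.0, 217.0], [639.0, 192.0], [159.0, 244.0], [592.0, 182.0]]
10 [[228.0, 204.0], [633.0, 199.0], [164.0, 231.0], [585.0, 188.0]]
20 [[233.0, 190.0], [626.0, 205.0], [168.0, 217.0], [578.0, 195.0]]
25 [[235.0, 183.0], [623.0, 209.0], [171.0, 210.0], [574.0, 198.0]]
30 [[238.0, 177.0], [619.0, 212.0], [173.0, 203.0], [571.0, 201.0]]
40 [[243.0, 163.0], [612.0, 219.0], [178.0, 190.0], [564.0, 208.0]]
[[172 175 174 175 165  98  31  19  21  18  18  20  21  20  22  19  19  14
   13  57  74  73  74  72]
 [172 174 174 174 166  99  28  19  19  21  24  20  16  21  20  17  19  11
   18  65  76  74  74  72]
 [173 174 173 175 164  90  29  20  29  44  57  52  41  24  21  20  20  15
   21  73  81  70  74  73]
 [174 174 174 163 151  82  32  18  44  75  84  81  72  51  25  21  21  11
   21  72  84  71  73  74]
 [173 171 144 121 113  73  27  20  54  86  92  89  90  75  44  28  18  13
   26  78  82  70  72  75]
 [160 141  81  63  59  27  11  22  57  90  90  88  86  73  70  55  21  16
   25  81  83  72  73  72]
 [114  71  76
[... 1105 characters left out ...]
15   5  14  12  13  21  20  15  14  31  43  53  53  25  23  25  59
   78  71  69  70  79 106]
 [ 14  18  14  18   6  13  17  20  16  28  43  51  52  44  30  21  27  62
   74  69  72  74  87 109]
 [ 15  15  15  12  12   9  15  20  24  35  46  49  47  48  48  43  35  50
   53  63  73  75  95 114]
 [ 12  13   7  13   5   8  15  19  30  45  62  64  60  54  57  53  49  71
   88 104 112  92 102 116]
 [ 13  12  11   9  13   4   9  18  33  76 119 119 102  70  54  50  47  88
  118 139 137 108 110 116]
 [  9  10  14  10   0   8  14  22  45 111 162 162 140  88  49  37  44  93
  118 136 128 115 117 116]
 [ 13   7  10  10  11  30  60  76  98 132 173 165 135 105  77  68  79 103
  117 117 120 118 119 118]]
```

The tips sit about 25 mm behind the reported TCP, more than I assumed, so they closed just above the face and touched nothing. I'll open, go about 21 mm deeper and close again.

Call:
carry_out([
  [[0,0,0,-5,1,9,40],[0,0,0,-5,1,9,75],[0,0,0,-5,1,9,75],[0,0,0,-5,1,9,75],[0,0,0,-5,1,9,75],[0,0,0,0,0,0,75],[0,0,0,4,-0.8,-7,75],[0,0,0,7,-1.5,-12.5,75],[0,0,0,10.3,-2,-18.2,75],[0,0,0,10.3,-2,-18.2,75],[0,0,0,10.3,-2,-18.2,75]],
])

```text
clock: 25.4
tcp_pos: [0.6037, 0.3155, 0.0264]
orientation: [0.256, 0.104, 0.961, -0.028]
wrist_force: [-0.4, -0.1, 0.4]
finger_gap: 0.0751
grip_force: 0.0
```

```bash
python3 -c "
from t import *
rep('A')"
```

```text
t 25.4 foot-frame tester origin mm [  -0.9   -0.4 -120.3] F along n 0.5 F foot [-0.1 -0.2  0.5] tilt err [ 0.0007 -0.0018  0.0005]
```

Call:
carry_out([
  [[0,0,0,0,0,0,62],[0,0,0,0,0,0,54],[0,0,0,0,0,0,45],[0,0,0,0,0,0,40],[0,0,0,0,0,0,40],[0,0,0,0,0,0,40],[0,0,0,0,0,0,40]],
])

```text
clock: 26.1
tcp_pos: [0.6037, 0.3161, 0.0276]
orientation: [0.257, 0.103, 0.96, -0.028]
wrist_force: [-3.8, 0.0, 5.4]
finger_gap: 0.0484
grip_force: 62.9
```

```bash
python3 -c "
from t import *
rep('A')"
```

```text
t 26.1 foot-frame tester origin mm [  -0.4    0.2 -119.1] F along n 6.53 F foot [-0.5 -0.8  6.5] tilt err [ 0.     -0.0004 -0.0003]
```

Gripped: 48.4 mm opening, 63 N. Lift along the normal.

Call:
carry_out([
  [[0,0,0,-2,0.5,3.5,40],[0,0,0,-7,1.5,12,40],[0,0,0,-15,3,26,40],[0,0,0,-25,5,43,40],[0,0,0,-35,8,70,40],[0,0,0,-40,9,100,40],[0,0,0,-40,9,125,40],[0,0,0,-40,9,135,40],[0,0,0,-40,9,135,40]],
])

```text
clock: 27.0
tcp_pos: [0.5644, 0.3254, 0.1638]
orientation: [0.258, 0.104, 0.96, -0.027]
wrist_force: [1.9, -0.1, -2.9]
finger_gap: 0.0482
grip_force: 62.8
```

```bash
python3 -c "
from t import *
rep('A'); s=monitor.get_state(); print(s['finger_gap'],s['grip_force'],s['ft_torque']); delta([.477,-.3975,.16],frame(177)*DOWN)"
```

```text
t 27.0 foot-frame tester origin mm [32.8  0.9 19. ] F along n -3.45 F foot [ 0.1  0.3 -3.5] tilt err [-0.0017  0.0014  0.    ]
0.048157160784325546 62.846689224243164 [0.19414044 0.64464355 0.03893471]
turn [0.068 0.521 0.159] shift mm [ -87.4 -722.9   -3.8] t 27.0
```

Call:
carry_out([
  [[0,0.02,0,-3,-10,10,40],[0,0.06,0.01,-8,-30,25,40],[0.01,0.12,0.03,-15,-60,40,40],[0.02,0.18,0.05,-22,-95,45,40],[0.03,0.24,0.07,-30,-130,45,40],[0.04,0.3,0.09,-37,-170,45,40],[0.05,0.36,0.11,-44,-210,45,40],[0.055,0.42,0.13,-50,-250,45,40],[0.06,0.48,0.15,-56,-290,45,40],[0.068,0.521,0.159,-62,-330,45,40],[0.068,0.521,0.159,-68,-370,45,40],[0.068,0.521,0.159,-74,-410,45,40],[0.068,0.521,0.159,-79,-450,45,40],[0.068,0.521,0.159,-83,-490,45,40],[0.068,0.521,0.159,-87,-530,45,40],[0.068,0.521,0.159,-87,-570,45,40],[0.068,0.521,0.159,-87,-610,45,40],[0.068,0.521,0.159,-87,-650,45,40],[0.068,0.521,0.159,-87,-690,45,40],[0.068,0.521,0.159,-87,-723,40,40]],
])

```text
clock: 29.0
tcp_pos: [0.476, -0.4005, 0.1998]
orientation: [-0.002, 0.026, 1.0, -0.001]
wrist_force: [0.1, -0.0, -2.1]
finger_gap: 0.0485
grip_force: 62.8
```

Call:
carry_out([
  [[0,0,0,0,0,-5,40],[0,0,0,0,0,-10,40],[0,0,0,0,0,-10,40]],
])

```text
clock: 29.3
tcp_pos: [0.4758, -0.3967, 0.1894]
orientation: [-0.003, 0.026, 1.0, 0.001]
wrist_force: [-0.6, 0.1, -3.5]
finger_gap: 0.0481
grip_force: 62.9
```

Run:
```python
from t import *
delta([.477,-.3975,-.01],frame(177)*DOWN); s=monitor.get_state(); print(s["finger_gap"],s["wrist_force"],s["joint_pos"])
# foot level in the grip? bolts/core in scene view
import m
im={n:viewer.read_camera(n)[:,:,::-1] for n in("top","scene")}; m.im=im
P=s["tcp_pos"]+[0,0,.032]; print("face expected px",proj("scene",P),proj("top",P))
```

```text
turn [-0.001 -0.005 -0.001] shift mm [   1.2   -0.8 -199.4] t 29.3
0.04811610162138897 [-0.62925177  0.08836636 -3.53552178] [-0.82277242  0.40912022  0.15555371  1.32180284 -0.00311256 -0.77169588]
face expected px [[303.17013048 138.10220496]] [[328.61604374 197.83825908]]
```

Call:
carry_out([
  [[0,0,0,1,0,-25,40],[0,0,0,1,-0.5,-60,40],[0,0,0,1,-0.5,-95,40],[0,-0.004,0,1,-0.5,-130,40],[0,-0.004,0,1,-0.5,-160,40],[0,-0.004,0,1,-0.5,-180,40],[0,-0.004,0,1,-0.5,-190,40],[0,-0.004,0,1,-0.5,-196,40],[0,-0.004,0,1,-0.5,-196,40],[0,-0.004,0,1,-0.5,-196,40]],
])

```text
clock: 30.4
tcp_pos: [0.4786, -0.3994, -0.0028]
orientation: [0.002, 0.026, 1.0, -0.002]
wrist_force: [-0.5, 0.7, -2.8]
finger_gap: 0.0485
grip_force: 62.9
```

Call:
carry_out([
  [[0,0,0,0,0,-1.5,40],[0,0,0,0,0,-3,40],[0,0,0,0,0,-4.5,40],[0,0,0,0,0,-4.5,40],[0,0,0,0,0,-4.5,40]],
])

```text
clock: 30.9
tcp_pos: [0.4777, -0.3988, -0.0087]
orientation: [0.001, 0.026, 1.0, -0.001]
wrist_force: [-0.1, 0.0, -2.7]
finger_gap: 0.0483
grip_force: 62.9
```

Call:
carry_out([
  [[0,0,0,0,0,-1.5,40],[0,0,0,0,0,-3,40],[0,0,0,0,0,-4.5,40],[0,0,0,0,0,-4.5,40]],
])

```text
clock: 31.3
tcp_pos: [0.4776, -0.3986, -0.0136]
orientation: [0.001, 0.026, 1.0, -0.001]
wrist_force: [-0.6, 0.2, -2.6]
finger_gap: 0.0486
grip_force: 62.9
```

Call:
carry_out([
  [[0,0,0,0,0,-1,40],[0,0,0,0,0,-2,40],[0,0,0,0,0,-2,40]],
])

```text
clock: 31.6
tcp_pos: [0.4777, -0.3987, -0.0153]
orientation: [0.001, 0.026, 1.0, -0.001]
wrist_force: [-0.4, -0.6, -1.9]
finger_gap: 0.0485
grip_force: 62.9
```

Call:
carry_out([
  [[0,0,0,0,0,-0.7,40],[0,0,0,0,0,-1.2,40],[0,0,0,0,0,-1.2,40]],
])

```text
clock: 31.9
tcp_pos: [0.4778, -0.3988, -0.0164]
orientation: [0.001, 0.026, 1.0, -0.001]
wrist_force: [0.1, 0.1, -1.9]
finger_gap: 0.0486
grip_force: 63.0
```

Call:
carry_out([
  [[0,0,0,0,0,-0.6,40],[0,0,0,0,0,-0.6,40],[0,0,0,0,0,-0.6,40]],
])

```text
clock: 32.2
tcp_pos: [0.4779, -0.3988, -0.0165]
orientation: [0.001, 0.026, 1.0, -0.001]
wrist_force: [-1.7, 0.5, 2.9]
finger_gap: 0.0487
grip_force: 63.5
```

Contact where expected. Press slightly more so it lies flat, open, lift away.

Call:
carry_out([
  [[0,0,0,0,0,-0.5,40],[0,0,0,0,0,-0.5,40],[0,0,0,0,0,0,52],[0,0,0,0,0,0,60],[0,0,0,0,0,0,72],[0,0,0,0,0,0,75],[0,0,0,0,0,0,75],[0,0,0,0,0,15,75],[0,0,0,0,0,45,75],[0,0,0,0,0,90,75],[0,0,0,0,0,135,75],[0,0,0,0,0,180,75],[0,0,0,-40,-40,210,75],[0,0,0,-80,-80,220,75],[0,0,0,-110,-120,220,75],[0,0,0,-110,-120,220,75],[0,0,0,-110,-120,220,75]],
])

```text
clock: 33.9
tcp_pos: [0.3655, -0.5215, 0.203]
orientation: [0.001, 0.028, 1.0, -0.002]
wrist_force: [0.7, 0.2, -0.3]
finger_gap: 0.0752
grip_force: 0.0
```

Run:
```python
from t import *
import m
im={n:viewer.read_camera(n)[:,:,::-1].copy() for n in("top","scene")}; m.im=im
for n in im: cv2.imwrite(f"pics/end_{n}.png",im[n])
def chk(nm,P0,w,h):
    try:
        r={}
        for n in("top","scene"):
            q=proj(n,P0)[0]; r[n]=m.blobs(n,int(q[0]-w/2),int(q[1]-h/2),w,h)[0]
            print(nm,n,np.round(r[n],1).tolist())
        if len(r["top"])==3==len(r["scene"]):
            t=r["top"]; P=np.array([tri(a[:2],b[:2]) for a,b in zip(t,r["scene"])]); print(P.round(4).tolist())
    except Exception as e: print(nm,e)
chk("A in tray",[.478,-.399,.028],40,34)
chk("B",FE["B"][0],36,38)
q=proj("top",[.4756,-.1225,.14])[0].astype(int)
hsv=cv2.cvtColor(im["top"],cv2.COLOR_BGR2HSV)
for nm,msk in(("tester blue",cv2.inRange(hsv,(95,110,40),(130,255,255))[q[1]-15:q[1]+15,q[0]-15:q[0]+15]),):
    mm=cv2.moments(msk,True); print(nm,mm["m00"],mm["m10"]/mm["m00"]+q[0]-15,mm["m01"]/mm["m00"]+q[1]-15)
# global change vs first picture
a=cv2.imread("pics/scene_raw.png").astype(int);d=(abs(im["scene"].astype(int)-a).max(2)>45).astype(np.uint8)
_,_,st,_=cv2.connectedComponentsWithStats(cv2.morphologyEx(d,cv2.MORPH_OPEN,np.ones((3,3),np.uint8))); print(st[1:][st[1:,4]>15].tolist())
```

```text
A in tray top [[320.3, 189.8, 13.6], [319.7, 199.2, 33.2], [319.4, 208.6, 13.6]]
A in tray scene [[291.2, 184.3, 5.0], [299.6, 187.1, 13.6], [284.9, 191.3, 1.7], [289.0, 192.3, 4.5]]
B top [[187.8, 163.9, 10.3], [191.0, 172.2, 25.0], [194.1, 180.7, 9.0]]
B scene [[183.4, 214.9, 13.2], [193.4, 222.3, 39.4], [203.7, 229.1, 12.5]]
[[0.6097, 0.1147, 0.0839], [0.5797, 0.1054, 0.064], [0.5482, 0.0963, 0.0469]]
tester blue 68.0 249.41176470588238 198.66176470588235
[[333, 0, 8, 47, 283], [344, 0, 12, 44, 280], [356, 6, 15, 19, 228], [401, 10, 34, 20, 368], [379, 15, 21, 9, 146], [364, 22, 14, 62, 287], [312, 25, 19, 39, 577], [355, 43, 10, 21, 157], [331, 48, 18, 58, 533], [401, 49, 19, 20, 309], [358, 66, 5, 9, 36], [415, 74, 5, 8, 38], [353, 77, 10, 39, 263], [306, 82, 16, 84, 520], [397, 83, 21, 10, 168], [331, 93, 4, 13, 45], [394, 94, 23, 49, 606], [345, 117, 16, 67, 429], [330, 127, 6, 4, 22], [329, 132, 6, 4, 24], [321, 148, 14, 46, 388], [305, 172, 4, 7, 25], [349, 181, 4, 6, 20], [285, 182, 21, 17, 231], [386, 193, 9, 14, 56], [340, 200, 7, 16, 76], [423, 201, 12, 12, 57], [302, 213, 42, 20, 490], [350, 224, 5, 8, 34], [123, 236, 36, 38, 758], [435, 236, 9, 4, 32], [431, 276, 15, 6, 64], [320, 283, 35, 15, 382], [351, 283, 16, 11, 104], [433, 301, 15, 6, 70]]
```

Foot A lies flat in the tray: its bolt spacing of 18.8 px matches a level 74 mm. Foot B is still on its rest, the tester is in its dock, and nothing else on the bench has moved.

```bash
python3 -c "
from workcell import order
print(order.hand_in())"
```

```text
the job is handed in; nothing more can be done
None
```

Handed in at about 34 s of the 72 s: I measured both feet flush and found the left one (foot A in my notes) soft, its dial reading about 26; it now lies flat in the red tray, the sound foot is still on its rest (its dial was not legible, so I judged it from about 5 N on the pin), and the tester stands in its dock.

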